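# Gauge the thin end of a stepped block on a surface plate

### The arm

A 6-joint arm with a two-finger parallel gripper is mounted at the origin on a cart in front of the work surface, level with it; the furniture and walls round the work are solid. World frame = base frame: x ahead of the robot, y to its left, z up, the work surface at z = 0. Lengths are in m, angles in rad, forces in N, time in s.
With the tool pointing down it reaches from about 0.325 to 0.775 m from the base axis. Payload 5.5 kg.
Tool frame: the origin (TCP) lies on the centre line of the jaws, within the pads' length; the fingertips stand 8 mm ahead of it and the grasp point (between the pads) lies 11 mm behind it; z points along the fingers, y is the line along which they close (so a half turn about z gives the same grasp; the last joint's range is limited). The gripper opens to 88 mm and grips with 3 to 60 N. Pads are 20 mm wide; open, the fingers measure 115 mm over their backs; the gripper's body (75 mm by 178 mm) begins 61 mm behind the grasp point.
Start: joints at [-1.278, 0.091, 1.231, -0, 1.82, -0.057], TCP at [0.206, -0.564, 0.231] pointing down, gripper open.
Joint ranges: [-2.87, 2.87], [-0.86, 2.18], [0.17, 2.46], [-1.51, 4.65], [0.06, 2.69], [-2.65, 2.65]. Speed limits (rad/s): [2.57, 2.57, 3.01, 3.14, 3.14, 3.14].

### API

Orientations are given as a unit quaternion [w, x, y, z].
In Python, from workcell import arm, camera, camera_info, job, silhouettes gives the robot as it stands. The module is installed in compiled form; this text tells all that it offers.
- The arm moves only by the tool carry_out, never from a script. Its argument "motion" is a list of rows, each a list of 7 numbers: the shift along the tool's x, y, z as a fraction of full scale, then the turn, a rotation vector about the tool's x, y, z as a fraction of full scale, then the opening, from -1 (shut) to 1 (fully open). In form: [[x, y, z, rx, ry, rz, jaw], ...]. A call has 1 to 12 rows; each row is the pose to reach, as a shift and turn from the pose commanded when the call began, along the tool's axes at that moment; what a row does not reach only later rows make up. Full scale, the value 1, is 15 cm for a shift and 120 degrees for a turn. A row lasts 1/10 s, in which the tool goes at most 50 mm and 8.59 degrees, less where a joint would pass 70% of its speed; a pose out of reach is approached as far as the arm can. A call with a number of a shift or a turn outside -1 to 1 is refused whole. A call with a gripper value outside its range is refused whole. The fingers move at their own pace and stop on an object; the grip force is fixed at half the most. Time passes only in rows, so rows that repeat a pose let the fingers close. It gives the time, the measured TCP pose, the force, the opening and the grip force at its end, in the units of the state.
- arm.get_obs(): the state, without advancing time (a new reading comes with each control period).
- camera(name): name is "scene" or "side" or "wrist"; returns the picture (384x512x3 uint8, red, green, blue); there is no depth.
- camera_info(name): a dict with "fovy" (degrees; the focal length in pixels is half the picture's height over the tangent of half this angle, whatever the lens; pixels are square), "cx", "cy" (the principal point, pixels), "R" (3x3) and "t" (3): a world point X has camera coordinates R X + t. Camera axes: x right, y down, z forward; pixel columns grow to the right and rows downward; lengths in m; the calibration is good to about 2 mm. A picture is of the moment at which its call begins: read the wrist's pose just before it. camera_info takes no time and is no camera call; for the wrist camera it gives the pose at the moment of the call.
- job.sign_off(): hands the job in; it is judged then, once.
Trained networks look in the newest picture that a camera, given by its name, has taken for a name from the list of things; names that differ only in an ending like _2 or _b are one class to them, and where a whole thing is asked for, a point or a joint stands for the part that bears it (a point fixed in the world has none). Each returns a list of dicts, best first, with "confidence" (0 to 1); they miss things now and then, are a little off and sometimes report something else, mostly with a low value. They report only what shows in the picture. A call takes as long as a camera call.
- silhouettes(camera, label): "mask" (384x512 bool, what is visible of it) and "rect" ([left, top, right, bottom] in pixels, round what is visible of it).
The state is a dict: "time": time; "joints": joint angles; "qd": joint speeds; "tau": joint torques, N m; "eef_pos": TCP position; "ee_rot": TCP orientation; "contact_force": force on the tool from outside, world axes, zero at the start; "moment": the same for the moment, N m; "width": opening from 0.0 (shut) to 1.0 (fully open); "grip_force": force on a finger pad.
Only numpy, scipy, OpenCV 4.12 (cv2) and the standard library are available. Lean on these libraries where they do the work, as an engineer would, in place of code of your own. Each camera call takes 0.05 s, during which the arm holds its last target. There are 200 camera calls.

### The job

Check the thickness of the thin end of the stepped metal block. First lay the block flat in the middle of the stone surface plate, steps facing up, and let go of it; then stand the bridge gauge astride it, lowering it gently, so that both legs stand flat on the plate and the sprung foot rests wholly on the block's lower step, and leave it standing there with the step's height showing. Do not tip the gauge over, push hard on the block with it, or disturb the petri dish.

Things in the scene. Friction and masses are not known exactly. Their poses are not given: they have to be found in the camera images.
- plate: square stone surface plate, 150 x 150 mm, 20 mm thick, fixed on the worktop (position and yaw vary). Origin: centre of its underside; x and y along its sides, z up.
- plate_top (a point): centre of the plate's top face, 20 mm above the worktop; axes as the plate's.
- block: loose stepped aluminium block, 0.34 kg, 110 mm long (x), 36 mm wide (y). Lower step 22 mm high, x = -55 to -5 mm; higher step 40 mm high, x = -5 to +55 mm. Origin: centre of its underside; z up; centre of mass at x = +8 mm. Starts flat on the worktop, steps up, at any yaw. Grip it across its width, at the higher step.
- low_step (a point): centre of the lower step's top face, at x = -30 mm, z = 22 mm in the block's frame.
- high_step (a point): centre of the higher step's top face, at x = +25 mm, z = 40 mm in the block's frame.
- gauge: loose steel bridge gauge, 0.59 kg, stands upright on the worktop at the start. Origin midway between its two legs, level with their soles; z up. Legs at y = +-41 mm (soles 14 mm in y, 40 mm in x; clear gap 68 mm), under a beam 96 mm long in y, 36 mm in x, 63 to 81 mm high (bush below it down to 56 mm). Scale with 5 mm ticks on the -x face of its grip column (point gauge_grip).
- gauge_grip (a point): centre of the gauge's grey grip column, 106 mm above the soles on the gauge's z axis. The column is 32 mm wide in y, 36 mm in x, from 80 to 128 mm height; grip it from above across the 32 mm, fingers closing along the gauge's y.
- gauge_foot (a joint): height reading in m of the gauge's sprung foot, sliding along the gauge's z: 0 with the foot level with the soles, growing as the foot is pushed up, to 0.050; in free air the spring pushes it to -0.004. Foot's weight and spring press with 1 to 1.5 N. A black pointer on the scale moves with it: lowest tick 0.
- foot_tip (a point): centre of the underside of the gauge's round foot (16 mm across), on the gauge's z axis.
- petri: loose petri dish, 60 mm across, 14 mm high, a bystander in front of the plate; origin at the centre of its underside.

How it is judged:
By the outcome, as a careful person would: the job done as asked, in the order asked, and still so for the second after the job is handed in, with the robot touching nothing.
It also fails if it takes over 69 s, if anything falls off the work surface, if the arm or the gripper's body presses on something with over 40 N, if the wrist force passes 120 N, or if a joint passes its speed limit or range.

## Working session

There is one attempt and no reset: what is moved stays moved. The work goes in short steps, Python scripts to look and compute and a tool call to move; the robot and the scene stay as the last step left them, time stands still between calls to the robot, and variables do not carry over. Pictures are saved under pics/ and viewed, at most 10 in all, crops included, and the job is handed in when it is done.

Besides the shell and the picture viewer there is one more tool, called after "Emit:" as a command line: name --pt "numbers of a row" for each row, then --argument value for the rest. carry_out: Moves the arm, as the interface text tells. Shift numbers are shares of 15 cm and turn numbers shares of 120 degrees, none past 1 either way. Its arguments: {"type":"object","properties":{"motion":{"type":"array"}},"required":["motion"]}

```bash
mkdir -p pics; cat > h.py <<'E'
import numpy as np, cv2
from workcell import arm, camera, camera_info, job, silhouettes
def P(name):
    i=camera_info(name); f=192/np.tan(np.radians(i["fovy"])/2)
    return np.array([[f,0,i["cx"]],[0,f,i["cy"]],[0,0,1]]),np.array(i["R"]),np.array(i["t"])
def proj(name,X,c=None):
    K,R,t=c or P(name); x=(np.atleast_2d(X)@R.T+t)@K.T; return x[:,:2]/x[:,2:]
def back(name,uv,z,c=None):
    K,R,t=c or P(name); C=-R.T@t
    d=np.c_[np.atleast_2d(uv),np.ones(len(np.atleast_2d(uv)))]@np.linalg.inv(K).T@R
    return C+d*((z-C[2])/d[:,2])[:,None]
E
python3 - <<'E'
from h import *
a=camera("scene");b=camera("side")
for n,i in (("scene",a),("side",b)):
    cv2.imwrite(f"pics/{n}0.png",i[:,:,::-1])
    K,R,t=P(n);print(n,K[0,0],-R.T@t,R[2])
    for l in ("plate","block","gauge","petri"):
        for s in silhouettes(n,l)[:2]: print(n,l,s["confidence"],s["rect"],s["mask"].sum())
print(arm.get_obs())
E
```

```text
scene 422.85097419273546 [-0.10448272  0.37973118  0.46491037] [ 0.67304394 -0.59621104 -0.43765769]
scene plate 0.83 [177.2, 196.2, 270.8, 249.9] 3014
scene petri 0.8 [246.1, 240.6, 274.9, 260.5] 482
side 477.2101449085101 [0.43306855 0.78535503 0.58345409] [ 0.04351977 -0.87300957 -0.48575747]
side plate 0.84 [194.3, 201.2, 263.7, 252.7] 2791
side block 0.66 [235.3, 260.3, 289.2, 307.4] 1418
side gauge 0.7 [273.1, 218.4, 299.7, 232.9] 459
side gauge 0.67 [245.9, 129.6, 280.1, 187.9] 1386
side petri 0.94 [271.0, 217.0, 298.6, 237.3] 503
{'time': 0.5, 'joints': array([-1.27770365e+00,  9.11091911e-02,  1.23075977e+00, -5.48848117e-07,
        1.81982434e+00, -5.67039650e-02]), 'qd': array([9.54296258e-04, 6.08315718e-05, 8.35700966e-04, 5.85963304e-04,
       6.52466090e-05, 1.08001078e-03]), 'tau': array([-1.57685557e-03, -4.45669127e+01, -4.06090736e+01,  6.96576736e-02,
        1.98794226e-02, -7.75911047e-06]), 'eef_pos': array([ 0.2056166 , -0.56365573,  0.23059193]), 'ee_rot': array([-4.99414642e-05,  9.84744248e-01,  1.74007942e-01, -6.19827152e-06]), 'contact_force': array([0.06613159, 0.74525174, 0.16483139]), 'moment': array([ 0.03713148,  0.00144268, -0.04683082]), 'grip_force': 0.0, 'width': 1.003092649945501}
```

View pics/scene0.png

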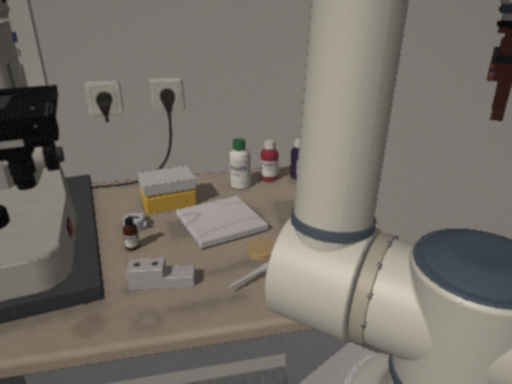

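View pics/side0.png

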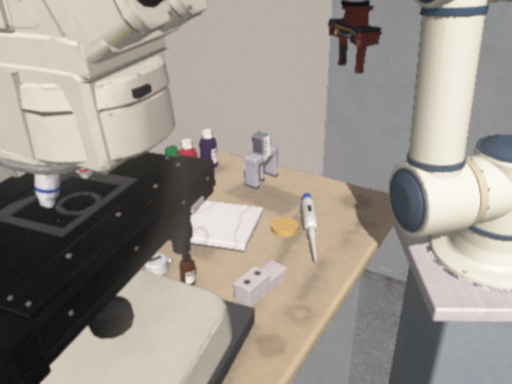

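The scene view shows the plate at about (222,221), the block at (160,274) with its high step to the left, and the dish at (262,247). The side view shows the gauge at (262,160) and the block at (260,283). Next I'll fit poses by matching silhouettes.

```bash
cat >> h.py <<'E'
from scipy.optimize import minimize
def box(x0,x1,y0,y1,z0,z1): return np.array([[x,y,z] for x in(x0,x1) for y in(y0,y1) for z in(z0,z1)])/1000.
M=dict(plate=[box(-75,75,-75,75,0,20)],
 block=[box(-55,55,-18,18,0,22),box(-5,55,-18,18,0,40)],
 gauge=[box(-20,20,34,48,0,63),box(-20,20,-48,-34,0,63),box(-18,18,-48,48,63,81),box(-18,18,-16,16,80,128)],
 petri=[np.array([[30*np.cos(a),30*np.sin(a),z] for a in np.arange(0,6.28,.2) for z in(0,14)])/1000.])
S=4
def render(n,l,p,z,c):
    m=np.zeros((384*S,512*S),np.uint8); cs,sn=np.cos(p[2]),np.sin(p[2])
    for b in M[l]:
        X=b@np.array([[cs,sn,0],[-sn,cs,0],[0,0,1]])+[p[0],p[1],z]
        q=(proj(n,X,c)+.5)*S-.5
        cv2.fillConvexPoly(m,cv2.convexHull(np.round(np.clip(q,-9999,9999)).astype(np.int32)),1)
    return m>0
def fit(views,l,z,p0s):
    # views: list of (cam, mask, calib)
    vs=[(n,cv2.resize(m.astype(np.float32),None,fx=S,fy=S)>.5,c) for n,m,c in views]
    def cost(p):
        s=0
        for n,m,c in vs:
            r=render(n,l,p,z,c); s+=1-(r&m).sum()/max(1,(r|m).sum())
        return s/len(vs)
    best=None
    for p0 in p0s:
        r=minimize(cost,p0,method="Nelder-Mead",options=dict(initial_simplex=np.array(p0)+np.array([[0,0,0],[.015,0,0],[0,.015,0],[0,0,.25]]),xatol=2e-4,fatol=1e-4,maxiter=150))
        if best is None or r.fun<best.fun: best=r
    return best.x,1-best.fun
def see(n,l,take=True):
    if take: camera(n)
    s=silhouettes(n,l); return s
E
python3 - <<'E'
from h import *
for n in("scene","side"):camera(n)
def best(n,l,k=0):
    s=silhouettes(n,l); return (n,s[k]["mask"],P(n)) if len(s)>k else None
def run(l,views,z,yaws,h):
    views=[v for v in views if v]
    n,m,c=views[0]; v,u=np.nonzero(m); x0=back(n,[u.mean(),v.mean()],h,c)[0,:2]
    for vv in ([views] if len(views)==1 else [views]+[[w] for w in views]):
        print(l,[w[0] for w in vv],*fit(vv,l,z,[[*x0,y] for y in yaws]))
run("plate",[best("scene","plate")],0,[0,.5,1],.01)
sg=[s for s in silhouettes("side","gauge") if s["rect"][1]<150]
run("gauge",[("side",sg[0]["mask"],P("side"))] if sg else [],0,np.arange(0,3.1,.5),.06) if sg else print("nog")
run("block",[best("side","block"),best("scene","block")],0,np.arange(-3,3.1,.75),.018)
run("petri",[best("side","petri"),best("scene","petri")],0,[0],.007)
E
```

```text
plate ['scene'] [ 0.54180338 -0.0921989   1.32861205] 0.9665790981097043
gauge ['side'] [ 0.45459176 -0.31325088  2.62660141] 0.8947463686139644
block ['side', 'scene'] [0.44933545 0.10608031 0.93412959] 0.9403451967542829
block ['side'] [0.4498352  0.1072658  0.95067363] 0.934750516681429
block ['scene'] [0.44909359 0.10561653 0.92383726] 0.9635082588321313
petri ['side', 'scene'] [ 0.40295081 -0.08482768  0.142556  ] 0.8478129308525859
petri ['side'] [ 0.40248916 -0.08419095  0.19158917] 0.8361458199149813
petri ['scene'] [ 0.40234273 -0.08444555  0.2154365 ] 0.8638054075786511
```

```bash
python3 - <<'E'
from h import *
np.set_printoptions(precision=3,suppress=True)
# scope base right edge, bottle foot/top (scene)
print(back("scene",[[93,185],[101,292],[131,248]],0))
print(back("scene",[[101,292]],.03), back("scene",[[131,218]],.05))
# gripper body corners at block grasp & above, seen in scene
psi=.934
for z in(.09,.19,.3):
    X=[[.464+a*np.cos(psi)-b*np.sin(psi),.126+a*np.sin(psi)+b*np.cos(psi),z] for a in(-.04,.04) for b in(-.09,.09)]
    print(z,proj("scene",X).tolist(),proj("side",X).tolist())
i=camera_info("wrist");print(i);o=arm.get_obs();R=np.array(i["R"]);print("wrist cam off world",-R.T@i["t"]-o["eef_pos"])
im=cv2.imread("pics/side0.png")
E
```

```text
[[0.92  0.035 0.   ]
 [0.494 0.199 0.   ]
 [0.583 0.098 0.   ]]
[[0.456 0.21  0.03 ]] [[0.608 0.079 0.05 ]]
0.09 [[171.33069716765715, 211.15001090056214], [160.67364076543726, 269.80922869412944], [127.2007683333098, 213.24950666659558], [104.85045872602932, 273.0645420496134]] [[227.7034487709109, 225.91817546188716], [309.56452634894464, 261.5526516980249], [197.96699915156947, 246.1682889984048], [281.80352791017714, 287.13815428283954]]
0.19 [[166.06124821454364, 160.82988491644653], [153.12260438930753, 209.8747824867458], [119.24595764789854, 162.61948079819155], [92.93264093618573, 212.71456864098602]] [[225.10097163273903, 178.69404509981499], [311.9494008737522, 210.3311741262471], [193.3602533404987, 196.9587319214683], [282.42398813374155, 233.70694255041946]]
0.3 [[159.49259473692277, 98.10312288100044], [143.37233140974635, 132.48445057838072], [109.31905540190412, 99.43767328772964], [77.5161304080785, 134.64776003295552]] [[221.8693292109272, 120.0531829870194], [314.9595720847361, 145.6797991516827], [187.59190866615276, 135.3409005643502], [283.21566242189283, 165.53155449683047]]
{'fovy': 58.54515142833144, 'cx': 257.571972646474, 'cy': 188.61360373425836, 'R': array([[ 0.342, -0.94 , -0.001],
       [-0.906, -0.33 ,  0.263],
       [-0.247, -0.089, -0.965]]), 't': array([-0.599, -0.032,  0.39 ])}
wrist cam off world [0.067 0.025 0.154]
```

Emit:
carry_out --pt "1 -0.5 -0.07 0 0 0 1" --pt "1 -0.5 -0.07 0 0 0 1" --pt "1 -0.5 -0.07 0 0 0 1" --pt "1 -0.5 -0.07 0 0 0 1"

```text
time: 1.3
eef_pos: [0.3234, -0.439, 0.2421]
ee_rot: [0.0, 0.984, 0.176, 0.001]
contact_force: [-0.5, -0.9, 0.4]
width: 1.0
grip_force: 0.0
```

Emit:
carry_out --pt "1 -0.5 -0.07 0 0 0 1" --pt "1 -0.5 -0.07 0 0 0 1" --pt "1 -0.5 -0.07 0 0 0 1" --pt "1 -0.5 -0.07 0 0 0 1" --pt "1 -0.5 -0.07 0 0 0 1" --pt "1 -0.5 -0.07 0 0 0 1"

```text
time: 1.9
eef_pos: [0.436, -0.32, 0.2516]
ee_rot: [0.0, 0.985, 0.174, -0.0]
contact_force: [-0.4, -0.6, 0.1]
width: 1.002
grip_force: 0.0
```

```bash
cat >> h.py <<'E'
def tool():
    o=arm.get_obs(); w,x,y,z=o["ee_rot"]
    from scipy.spatial.transform import Rotation as Ro
    return o,np.array(o["eef_pos"]),Ro.from_quat([x,y,z,w]).as_matrix()
def go(p,psi):
    """print tool-unit move to TCP p with tool x yaw psi"""
    o,e,R=tool(); d=R.T@(np.array(p)-e)/.15; cur=np.arctan2(R[1,0],R[0,0])
    dp=(psi-cur+np.pi)%(2*np.pi)-np.pi
    print("t",round(o["time"],2),"tcp",e.round(4),"yaw",round(cur,4),"tilt",R[2,2].round(5),"move",d.round(3),"rz",round(-dp/np.radians(120),3),"w",round(o["width"],3))
E
python3 - <<'E'
from h import *
i=camera("wrist");c=P("wrist");cv2.imwrite("pics/w1.png",i[:,:,::-1])
for l in("gauge","plate","petri"):
  for s in silhouettes("wrist",l)[:2]: 
    print(l,s["confidence"],s["rect"])
    if l=="gauge": print(fit([("wrist",s["mask"],c)],l,0,[[.455,-.313,y] for y in(-.3,-.7)]))
go([.464,.126,.15],.934)
E
```

```text
gauge 0.71 [219.5, 97.2, 297.7, 200.0]
(array([ 0.45295014, -0.31262949, -0.65061073]), np.float64(0.9509138306405408))
plate 0.87 [0.0, 0.6, 166.9, 97.3]
petri 0.79 [20.5, 90.1, 84.4, 144.8]
t 2.1 tcp [ 0.4352 -0.321   0.2515] yaw 0.3478 tilt -1.0 move [ 1.196 -2.736  0.677] rz -0.28 w 1.001
```

View pics/w1.png

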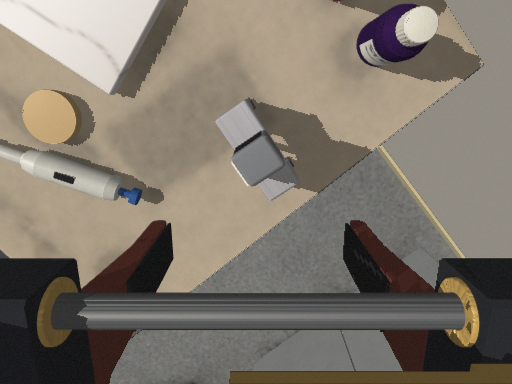

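The picture shows the gauge at about (255,150), near the table corner, with a bottle well clear at (400,40). Now I'll move to the block.

Emit:
carry_out --pt "0.4 -0.9 0 0 0 -0.07 1" --pt "0.4 -0.9 0 0 0 -0.14 1" --pt "0.4 -0.9 0 0 0 -0.21 1" --pt "0.4 -0.9 0 0 0 -0.28 1"

```text
time: 2.5
eef_pos: [0.4462, -0.1689, 0.2525]
ee_rot: [-0.0, 0.89, 0.456, 0.001]
contact_force: [0.2, -0.6, 1.6]
width: 0.999
grip_force: 0.0
```

```bash
python3 -c "
from h import *
go([.464,.126,.15],.934)"
```

```text
t 2.5 tcp [ 0.4462 -0.1689  0.2525] yaw 0.9463 tilt -1.0 move [ 1.663 -1.054  0.686] rz 0.006 w 0.999
```

Emit:
carry_out --pt "0.85 -0.5 0.2 0 0 0 1" --pt "0.85 -0.5 0.2 0 0 0 1" --pt "0.85 -0.5 0.2 0 0 0 1" --pt "0.85 -0.5 0.2 0 0 0 1"

```text
time: 2.9
eef_pos: [0.4609, -0.0214, 0.2202]
ee_rot: [-0.001, 0.891, 0.454, -0.0]
contact_force: [-0.1, -0.6, 0.6]
width: 1.001
grip_force: 0.0
```

Emit:
carry_out --pt "0.7 -0.5 0.2 0 0 0 1" --pt "0.7 -0.5 0.2 0 0 0 1" --pt "0.7 -0.5 0.2 0 0 0 1" --pt "0.7 -0.5 0.2 0 0 0 1" --pt "0.7 -0.5 0.2 0 0 0 1"

```text
time: 3.4
eef_pos: [0.4633, 0.1027, 0.1916]
ee_rot: [0.0, 0.892, 0.451, -0.0]
contact_force: [0.4, -0.2, -1.0]
width: 0.998
grip_force: 0.0
```

```bash
python3 - <<'E'
from h import *
i=camera("wrist");c=P("wrist");cv2.imwrite("pics/w2.png",i[:,:,::-1])
for l in("block","plate","petri"):
  for s in silhouettes("wrist",l)[:1]: 
    print(l,s["confidence"],s["rect"])
    p={"block":[.449,.106,.93],"plate":[.542,-.092,-.242],"petri":[.403,-.085,0]}[l]
    print(fit([("wrist",s["mask"],c)],l,0,[p]))
go([.464,.126,.15],.934)
E
```

```text
block 0.59 [222.8, 120.4, 263.9, 232.0]
(array([0.44891355, 0.10760305, 0.91558727]), np.float64(0.9770324096627218))
plate 0.69 [330.5, 179.6, 496.9, 352.2]
(array([ 0.53814212, -0.08938546, -0.23797096]), np.float64(0.42181656419300007))
petri 0.87 [283.7, 331.3, 334.8, 355.6]
(array([ 0.39040668, -0.09887972,  0.50997063]), np.float64(0.4336491546578918))
t 3.6 tcp [0.4636 0.1021 0.1922] yaw 0.9338 tilt -1.0 move [ 0.13  -0.093  0.281] rz -0.0 w 0.998
```

View pics/w2.png

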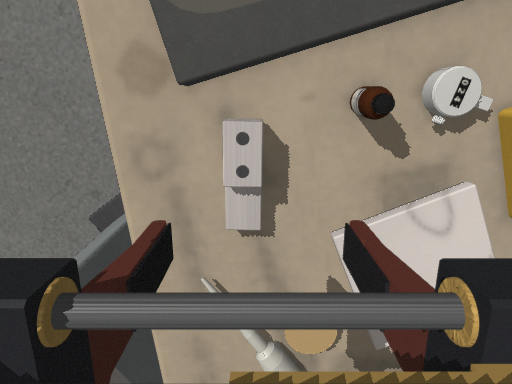

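```bash
python3 -c "
from h import *
go([.4580,.1195,.019],.916)"
```

```text
t 3.6 tcp [0.4636 0.1021 0.1922] yaw 0.9338 tilt -1.0 move [ 0.071 -0.1    1.155] rz 0.008 w 0.998
```

Emit:
carry_out --pt "0.071 -0.1 0.1 0 0 0.008 1" --pt "0.071 -0.1 0.4 0 0 0.008 1" --pt "0.071 -0.1 0.7 0 0 0.008 1" --pt "0.071 -0.1 0.8 0 0 0.008 1" --pt "0.071 -0.1 0.8 0 0 0.008 1"

```text
time: 4.1
eef_pos: [0.4561, 0.1201, 0.0696]
ee_rot: [-0.001, 0.896, 0.443, -0.002]
contact_force: [-0.5, -1.1, -0.0]
width: 1.003
grip_force: 0.0
```

```bash
python3 - <<'E'
from h import *
i=camera("wrist");c=P("wrist")
for s in silhouettes("wrist","block")[:1]: print(s["confidence"],s["rect"],fit([("wrist",s["mask"],c)],"block",0,[[.449,.1076,.916]]))
go([.4580,.1195,.019],.916)
E
```

```text
0.58 [226.7, 144.9, 296.2, 293.8] (array([0.44967319, 0.10769314, 0.92414684]), np.float64(0.8933076812202718))
t 4.2 tcp [0.4585 0.1208 0.0737] yaw 0.9186 tilt -1.0 move [-0.009  0.002  0.365] rz 0.001 w 1.003
```

Emit:
carry_out --pt "0 0 0.18 0 0 0 1" --pt "0 0 0.3 0 0 0 1" --pt "0 0 0.365 0 0 0 1" --pt "0 0 0.365 0 0 0 1" --pt "0 0 0.365 0 0 0 -1" --pt "0 0 0.365 0 0 0 -1" --pt "0 0 0.365 0 0 0 -1" --pt "0 0 0.365 0 0 0 -1" --pt "0 0 0.365 0 0 0 -1" --pt "0 0 0.365 0 0 0 -1" --pt "0 0 0.365 0 0 0 -1" --pt "0 0 0.365 0 0 0 -1"

```text
time: 5.4
eef_pos: [0.4576, 0.121, 0.0169]
ee_rot: [0.0, 0.896, 0.444, 0.0]
contact_force: [1.2, -0.5, 0.1]
width: 0.404
grip_force: 30.0
```

Emit:
carry_out --pt "0 0 0 0 0 0 -1" --pt "0 0 -0.1 0 0 0 -1" --pt "0 0 -0.3 0 0 0 -1" --pt "0 0 -0.5 0 0 0 -1" --pt "0 0 -0.5 0 0 0 -1"

```text
time: 5.9
eef_pos: [0.4596, 0.1216, 0.0969]
ee_rot: [0.001, 0.896, 0.444, 0.004]
contact_force: [-0.1, -0.3, -4.3]
width: 0.406
grip_force: 30.0
```

```bash
python3 - <<'E'
from h import *
cv2.imwrite("pics/s3.png",camera("side")[150:340,150:350,::-1].repeat(3,0).repeat(3,1))
go([.542,-.092,.15],1.329)
o=arm.get_obs();print(o["contact_force"],o["moment"],o["grip_force"])
E
```

```text
t 5.95 tcp [0.4586 0.1214 0.094 ] yaw 0.9196 tilt -0.99999 move [-0.793  1.306 -0.372] rz -0.195 w 0.406
[ 0.10989733 -0.21601343 -3.91652692] [ 0.01445926 -0.04695899 -0.05066631] 29.97392848134041
```

View pics/s3.png

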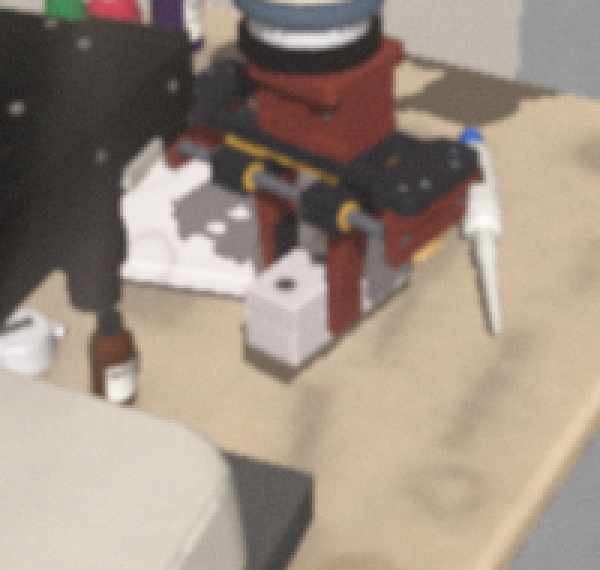

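Emit:
carry_out --pt "-0.1 0.2 -0.2 0 0 0 -1" --pt "-0.2 0.4 -0.2 0 0 -0.06 -1" --pt "-0.3 0.6 -0.2 0 0 -0.12 -1" --pt "-0.45 0.8 -0.2 0 0 -0.195 -1" --pt "-0.45 0.8 -0.2 0 0 -0.195 -1"

```text
time: 6.45
eef_pos: [0.5115, -0.009, 0.119]
ee_rot: [-0.001, 0.787, 0.616, -0.002]
contact_force: [-0.4, 0.9, -4.4]
width: 0.41
grip_force: 30.0
```

```bash
python3 - <<'E'
from h import *
camera("wrist");c=P("wrist")
for n in("plate","block"):
  for s in silhouettes("wrist",n)[:1]: print(n,s["confidence"],s["rect"])
go([.546,-.077,.12],1.329)
E
```

```text
plate 0.71 [294.4, 181.8, 415.0, 353.2]
block 0.73 [211.9, 164.2, 300.3, 371.7]
t 6.6 tcp [ 0.5109 -0.005   0.1199] yaw 1.3256 tilt -0.99999 move [-0.409  0.343 -0.002] rz -0.002 w 0.408
```

Emit:
carry_out --pt "-0.2 0.17 0 0 0 -0.002 -1" --pt "-0.41 0.34 0 0 0 -0.002 -1" --pt "-0.41 0.34 0.2 0 0 -0.002 -1" --pt "-0.41 0.34 0.35 0 0 -0.002 -1" --pt "-0.41 0.34 0.35 0 0 -0.002 -1"

```text
time: 7.1
eef_pos: [0.5437, -0.0757, 0.0643]
ee_rot: [-0.004, 0.786, 0.618, -0.003]
contact_force: [-0.1, 0.1, -5.0]
width: 0.407
grip_force: 30.0
```

```bash
python3 - <<'E'
from h import *
i=camera("wrist");c=P("wrist")
j=camera("scene")
q=proj("wrist",[[.5418+a*np.cos(-.242)-b*np.sin(-.242),-.0922+a*np.sin(-.242)+b*np.cos(-.242),.02] for a,b in((-.075,-.075),(.075,-.075),(.075,.075),(-.075,.075))],c)
i=np.ascontiguousarray(i[:,:,::-1]);cv2.polylines(i,[np.round(q).astype(np.int32)],True,(0,0,255),1)
cv2.imwrite("pics/w4.png",i)
go([.546,-.077,.037],1.329)
E
```

```text
t 7.2 tcp [ 0.5461 -0.0761  0.069 ] yaw 1.3328 tilt -1.0 move [-0.006  0.001  0.213] rz 0.002 w 0.405
```

View pics/w4.png

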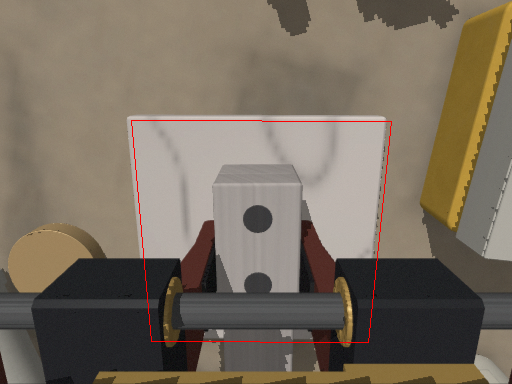

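The plate is visible with edges at columns 128 and 386 and its top edge at row 117. The block is laterally centred at column 257. I'll lower it gently.

Emit:
carry_out --pt "0.007 0 0.08 0 0 0 -1" --pt "0.007 0 0.15 0 0 0 -1" --pt "0.007 0 0.19 0 0 0 -1" --pt "0.007 0 0.2 0 0 0 -1" --pt "0.007 0 0.205 0 0 0 -1" --pt "0.007 0 0.205 0 0 0 -1" --pt "0.007 0 0.205 0 0 0 -1"

```text
time: 7.9
eef_pos: [0.5472, -0.0764, 0.0391]
ee_rot: [0.0, 0.786, 0.618, 0.0]
contact_force: [-0.3, -1.1, -3.7]
width: 0.407
grip_force: 30.0
```

Emit:
carry_out --pt "0 0 0.004 0 0 0 -1" --pt "0 0 0.008 0 0 0 -1" --pt "0 0 0.01 0 0 0 -1" --pt "0 0 0.01 0 0 0 -1"

```text
time: 8.3
eef_pos: [0.5468, -0.0763, 0.0371]
ee_rot: [-0.0, 0.786, 0.618, -0.0]
contact_force: [-0.6, 1.2, -4.0]
width: 0.408
grip_force: 30.0
```

Emit:
carry_out --pt "0 0 0.003 0 0 0 -1" --pt "0 0 0.006 0 0 0 -1" --pt "0 0 0.006 0 0 0 -1"

```text
time: 8.6
eef_pos: [0.5469, -0.0763, 0.037]
ee_rot: [0.0, 0.786, 0.618, 0.0]
contact_force: [-2.0, -0.4, 0.8]
width: 0.409
grip_force: 30.0
```

Contact has been made, with light weight transfer. I'll release and rise.

Emit:
carry_out --pt "0 0 0 0 0 0 0.2" --pt "0 0 0 0 0 0 1" --pt "0 0 0 0 0 0 1" --pt "0 0 0 0 0 0 1" --pt "0 0 0 0 0 0 1" --pt "0 0 0 0 0 0 1" --pt "0 0 -0.2 0 0 0 1" --pt "0 0 -0.5 0 0 0 1" --pt "0 0 -0.8 0 0 0 1" --pt "0 0 -1 0 0 0 1" --pt "-0.3 0 -1 0 0 0 1" --pt "-0.6 0 -1 0 0 0 1"

```text
time: 9.8
eef_pos: [0.5263, -0.164, 0.1882]
ee_rot: [0.002, 0.785, 0.619, 0.001]
contact_force: [-0.2, 0.0, -1.0]
width: 0.998
grip_force: 0.0
```

```bash
python3 - <<'E'
from h import *
i=camera("wrist");c=P("wrist");cv2.imwrite("pics/w5.png",i[:,:,::-1])
for l,z,p in(("block",.02,[.543,-.09,1.329]),("plate",0,[.542,-.092,1.329])):
  for s in silhouettes("wrist",l)[:1]: print(l,s["confidence"],s["rect"],fit([("wrist",s["mask"],c)],l,z,[p]))
go([.453,-.3126,.25],-.65); go([.453,-.3126,.25],-.65+np.pi)
E
```

```text
block 0.73 [235.2, 19.4, 280.8, 158.0] (array([ 0.54029107, -0.09945834,  1.32637475]), np.float64(0.9488183938818295))
plate 0.61 [162.6, 1.6, 336.2, 174.6] (array([ 0.53672628, -0.09514054,  1.32123593]), np.float64(0.7643951915526808))
t 9.95 tcp [ 0.525  -0.1658  0.1862] yaw 1.3281 tilt -1.0 move [-1.065 -0.231 -0.425] rz 0.944 w 1.002
t 9.95 tcp [ 0.525  -0.1658  0.1862] yaw 1.3281 tilt -1.0 move [-1.065 -0.231 -0.425] rz -0.556 w 1.002
```

View pics/w5.png

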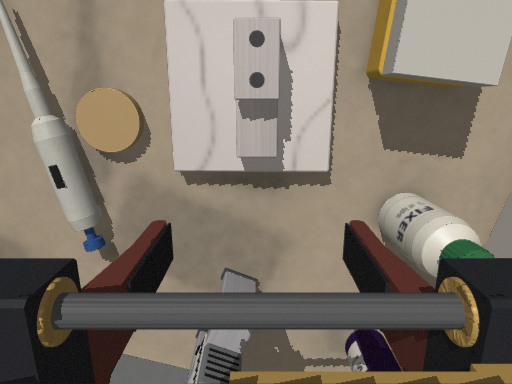

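```bash
python3 - <<'E'
from h import *
c=P("wrist");np.set_printoptions(precision=4,suppress=True)
i=camera("wrist")
for l,z,p in(("block",.02,[.543,-.09,1.329]),("plate",0,[.542,-.092,1.329])):
  for s in silhouettes("wrist",l)[:1]:
    m=s["mask"]|(l=="plate")*silhouettes("wrist","block")[0]["mask"]
    print(l,s["rect"],fit([("wrist",m,c)],l,z,[p]))
n=camera("scene");cs=P("scene")
for l,z,p in(("block",.02,[.543,-.09,1.329]),("gauge",0,[.453,-.3126,-.65])):
  for s in silhouettes("scene",l)[:1]: print("scene",l,s["rect"],fit([("scene",s["mask"],cs)],l,z,[p]))
go([.453,-.3126,.25],-.65+np.pi)
E
```

```text
block [233.9, 15.2, 282.5, 156.0] (array([ 0.5428, -0.0916,  1.3349]), np.float64(0.9678889720389142))
plate [166.1, 0.8, 341.5, 170.3] (array([ 0.5386, -0.0872,  1.3214]), np.float64(0.9841545826015741))
scene block [194.7, 196.3, 245.3, 223.9] (array([ 0.5446, -0.0955,  1.3727]), np.float64(0.8814395829867465))
t 10.35 tcp [ 0.5258 -0.1629  0.1862] yaw 1.3335 tilt -1.0 move [-1.084 -0.237 -0.426] rz -0.553 w 0.999
```

Block placement confirmed. On to the gauge.

Emit:
carry_out --pt "-0.2 -0.04 -0.2 0 0 -0.07 1" --pt "-0.5 -0.1 -0.2 0 0 -0.14 1" --pt "-0.7 -0.16 -0.2 0 0 -0.21 1" --pt "-0.95 -0.22 -0.2 0 0 -0.28 1" --pt "-0.95 -0.22 -0.2 0 0 -0.35 1" --pt "-0.95 -0.22 -0.2 0 0 -0.42 1" --pt "-0.95 -0.22 -0.2 0 0 -0.49 1" --pt "-0.95 -0.22 -0.2 0 0 -0.553 1" --pt "-0.95 -0.22 -0.2 0 0 -0.553 1" --pt "-0.95 -0.22 -0.2 0 0 -0.553 1" --pt "-0.95 -0.22 -0.2 0 0 -0.553 1"

```text
time: 11.45
eef_pos: [0.46, -0.2942, 0.2162]
ee_rot: [0.0, 0.321, 0.947, 0.0]
contact_force: [0.1, -0.2, 0.4]
width: 1.0
grip_force: 0.0
```

```bash
python3 - <<'E'
from h import *
c=P("wrist");i=camera("wrist")
im=np.ascontiguousarray(i[:,:,::-1])
for s in silhouettes("wrist","gauge")[:1]:
    p,f=fit([("wrist",s["mask"],c)],"gauge",0,[[.453,-.3126,2.49]]);print(s["confidence"],s["rect"],p,f)
    for b in M["gauge"]:
        cs,sn=np.cos(p[2]),np.sin(p[2]);q=proj("wrist",b@np.array([[cs,sn,0],[-sn,cs,0],[0,0,1]])+[p[0],p[1],0],c)
        cv2.polylines(im,[cv2.convexHull(np.round(q).astype(np.int32))],True,(0,0,255),1)
cv2.imwrite("pics/w6.png",im)
go([*p[:2],.095],p[2])
E
```

```text
0.88 [181.6, 149.4, 293.9, 225.7] [ 0.45287907 -0.31238636  2.51538416] 0.9334916386613809
t 11.55 tcp [ 0.4599 -0.2943  0.2162] yaw 2.489 tilt -1.0 move [-0.036 -0.125  0.808] rz -0.013 w 1.001
```

View pics/w6.png

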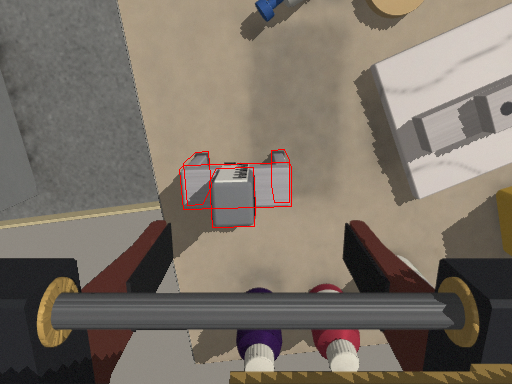

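Emit:
carry_out --pt "-0.036 -0.125 0.1 0 0 -0.01 1" --pt "-0.036 -0.125 0.3 0 0 -0.01 1" --pt "-0.036 -0.125 0.35 0 0 -0.01 1" --pt "-0.036 -0.125 0.4 0 0 -0.01 1" --pt "-0.036 -0.125 0.4 0 0 -0.01 1" --pt "-0.036 -0.125 0.4 0 0 -0.01 1"

```text
time: 12.15
eef_pos: [0.4532, -0.3126, 0.1574]
ee_rot: [0.001, 0.31, 0.951, -0.0]
contact_force: [0.5, -0.4, 0.9]
width: 0.995
grip_force: 0.0
```

```bash
python3 - <<'E'
from h import *
c=P("wrist");i=camera("wrist")
for s in silhouettes("wrist","gauge")[:1]:
    p,f=fit([("wrist",s["mask"],c)],"gauge",0,[[.453,-.3126,2.5]]);print(s["confidence"],s["rect"],p,f)
go([*p[:2],.097],p[2]); go([.4529,-.3125,.097],2.505)
E
```

```text
0.65 [190.5, 155.5, 327.5, 252.3] [ 0.45213312 -0.31231372  2.51001099] 0.9299620253164557
t 12.25 tcp [ 0.4533 -0.3128  0.1577] yaw 2.5113 tilt -1.0 move [ 0.009 -0.002  0.404] rz 0.001 w 0.997
t 12.25 tcp [ 0.4533 -0.3128  0.1577] yaw 2.5113 tilt -1.0 move [ 0.004 -0.     0.404] rz 0.003 w 0.997
```

Emit:
carry_out --pt "0.005 0 0.2 0 0 0 1" --pt "0.005 0 0.35 0 0 0 1" --pt "0.005 0 0.4 0 0 0 1" --pt "0.005 0 0.4 0 0 0 1" --pt "0.005 0 0.4 0 0 0 -1" --pt "0.005 0 0.4 0 0 0 -1" --pt "0.005 0 0.4 0 0 0 -1" --pt "0.005 0 0.4 0 0 0 -1" --pt "0.005 0 0.4 0 0 0 -1" --pt "0.005 0 0.4 0 0 0 -1" --pt "0.005 0 0.4 0 0 0 -1" --pt "0.005 0 0.4 0 0 0 -1"

```text
time: 13.45
eef_pos: [0.4521, -0.3122, 0.0962]
ee_rot: [-0.0, 0.31, 0.951, -0.0]
contact_force: [-0.0, -0.9, -2.0]
width: 0.36
grip_force: 30.0
```

Emit:
carry_out --pt "0 0 0 0 0 0 -1" --pt "0 0 -0.05 0 0 0 -1" --pt "0 0 -0.2 0 0 0 -1" --pt "0 0 -0.4 0 0 0 -1" --pt "0 0 -0.6 0 0 0 -1" --pt "0 0 -0.6 0 0 0 -1" --pt "0 0 -0.6 0 0 0 -1"

```text
time: 14.15
eef_pos: [0.4521, -0.3121, 0.1854]
ee_rot: [-0.0, 0.31, 0.951, 0.0]
contact_force: [-0.9, -0.2, -6.5]
width: 0.359
grip_force: 30.0
```

```bash
python3 - <<'E'
from h import *
# low step centre from block pose (.5428,-.0916,1.332)
L=np.array([.5428,-.0916])-.030*np.array([np.cos(1.332),np.sin(1.332)]);print(L)
go([*L,.22],1.332)
E
```

```text
[ 0.535704  -0.1207487]
t 14.15 tcp [ 0.4521 -0.3121  0.1854] yaw 2.5113 tilt -1.0 move [ 0.302  1.359 -0.23 ] rz 0.563 w 0.359
```

Emit:
carry_out --pt "0.05 0.1 -0.1 0 0 0.05 -1" --pt "0.1 0.3 -0.2 0 0 0.1 -1" --pt "0.15 0.5 -0.2 0 0 0.16 -1" --pt "0.2 0.7 -0.2 0 0 0.22 -1" --pt "0.25 0.85 -0.2 0 0 0.28 -1" --pt "0.3 0.95 -0.2 0 0 0.34 -1" --pt "0.3 1 -0.2 0 0 0.4 -1" --pt "0.3 1 -0.2 0 0 0.46 -1" --pt "0.3 1 -0.2 0 0 0.52 -1" --pt "0.3 1 -0.2 0 0 0.563 -1" --pt "0.3 1 -0.2 0 0 0.563 -1" --pt "0.3 1 -0.2 0 0 0.563 -1"

```text
time: 15.35
eef_pos: [0.5036, -0.1642, 0.214]
ee_rot: [-0.002, 0.786, 0.619, -0.001]
contact_force: [-1.0, -0.5, -5.8]
width: 0.367
grip_force: 30.0
```

```bash
python3 - <<'E'
from h import *
c=P("wrist");i=camera("wrist")
for s in silhouettes("wrist","block")[:1]: print(s["confidence"],s["rect"],fit([("wrist",s["mask"],c)],"block",.02,[[.5428,-.0916,1.332]]))
go([.5357,-.1207,.2],1.332)
E
```

```text
t 15.45 tcp [ 0.5039 -0.1644  0.215 ] yaw 1.3338 tilt -1.0 move [0.333 0.138 0.1  ] rz 0.001 w 0.364
```

Now I'll hover over the step and check with the cameras before lowering.

Emit:
carry_out --pt "0.15 0.07 0 0 0 0 -1" --pt "0.33 0.138 0 0 0 0 -1" --pt "0.333 0.138 0.15 0 0 0 -1" --pt "0.333 0.138 0.27 0 0 0 -1" --pt "0.333 0.138 0.27 0 0 0 -1" --pt "0.333 0.138 0.27 0 0 0 -1"

```text
time: 16.05
eef_pos: [0.5359, -0.1208, 0.1756]
ee_rot: [-0.0, 0.786, 0.618, -0.0]
contact_force: [0.0, -0.2, -5.5]
width: 0.364
grip_force: 30.0
```

```bash
python3 - <<'E'
from h import *
c=P("wrist");i=camera("wrist")
a=cv2.resize(np.ascontiguousarray(i[:,100:420,::-1]),None,fx=1.2,fy=1.2)
b=camera("side")[110:270,170:330,::-1];b=cv2.resize(np.ascontiguousarray(b),(a.shape[0]-50,a.shape[0]-50),interpolation=cv2.INTER_CUBIC)
o=np.zeros((a.shape[0],a.shape[1]+b.shape[1],3),np.uint8);o[:,:a.shape[1]]=a;o[:b.shape[0],a.shape[1]:]=b
cv2.imwrite("pics/w7.png",o);print(o.shape)
go([.5357,-.1207,.1162],1.332)
print(proj("wrist",[[.5357,-.1207,.042]],c),proj("side",[[.5357,-.1207,.042]]))
E
```

```text
(461, 795, 3)
t 16.15 tcp [ 0.5366 -0.1211  0.1772] yaw 1.3321 tilt -1.0 move [ 0.002 -0.007  0.406] rz 0.0 w 0.365
[[258.11643813 181.988026  ]] [[223.81444719 203.80703759]]
```

View pics/w7.png

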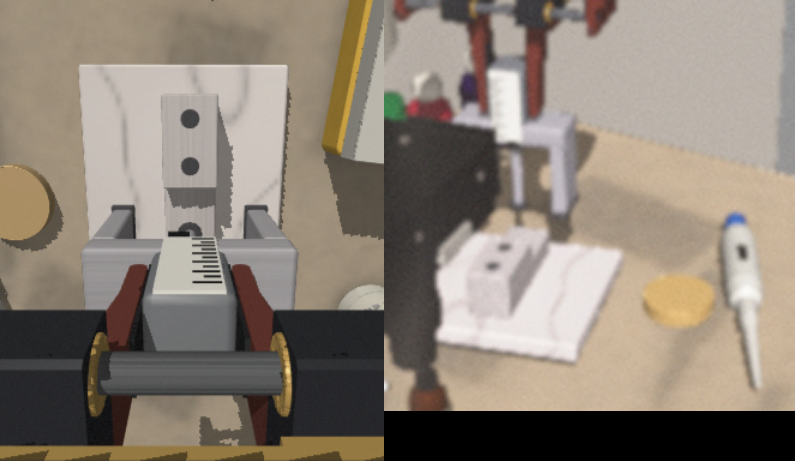

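The wrist view shows the legs centred on the block (legs at columns 122 and 258, block centre at 189), and the scale faces the camera. I'll lower it now.

Emit:
carry_out --pt "0 -0.004 0.1 0 0 0 -1" --pt "0 -0.004 0.2 0 0 0 -1" --pt "0 -0.004 0.28 0 0 0 -1" --pt "0 -0.004 0.33 0 0 0 -1" --pt "0 -0.004 0.36 0 0 0 -1" --pt "0 -0.004 0.375 0 0 0 -1" --pt "0 -0.004 0.385 0 0 0 -1" --pt "0 -0.004 0.385 0 0 0 -1" --pt "0 -0.004 0.385 0 0 0 -1"

```text
time: 17.05
eef_pos: [0.5358, -0.1207, 0.1185]
ee_rot: [0.0, 0.786, 0.618, 0.0]
contact_force: [0.1, -0.0, -4.9]
width: 0.362
grip_force: 30.0
```

Emit:
carry_out --pt "0 0 0.004 0 0 0 -1" --pt "0 0 0.008 0 0 0 -1" --pt "0 0 0.012 0 0 0 -1" --pt "0 0 0.015 0 0 0 -1" --pt "0 0 0.015 0 0 0 -1" --pt "0 0 0.015 0 0 0 -1"

```text
time: 17.65
eef_pos: [0.5358, -0.1207, 0.1163]
ee_rot: [0.0, 0.786, 0.618, 0.0]
contact_force: [0.6, 0.9, -0.9]
width: 0.365
grip_force: 30.0
```

Emit:
carry_out --pt "0 0 0.003 0 0 0 -1" --pt "0 0 0.003 0 0 0 -1" --pt "0 0 0.003 0 0 0 -1"

```text
time: 17.95
eef_pos: [0.5359, -0.1207, 0.1162]
ee_rot: [0.0, 0.786, 0.618, 0.0]
contact_force: [-0.3, 0.7, 4.5]
width: 0.363
grip_force: 30.0
```

```bash
python3 - <<'E'
from h import *
a=camera("side")[110:270,170:330,::-1];w=camera("wrist")[:,100:420,::-1]
o=np.hstack([cv2.resize(np.ascontiguousarray(a),(400,400),interpolation=cv2.INTER_CUBIC),cv2.resize(np.ascontiguousarray(w),(333,400))])
cv2.imwrite("pics/w8.png",o)
E
```

```text
(no output)
```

View pics/w8.png

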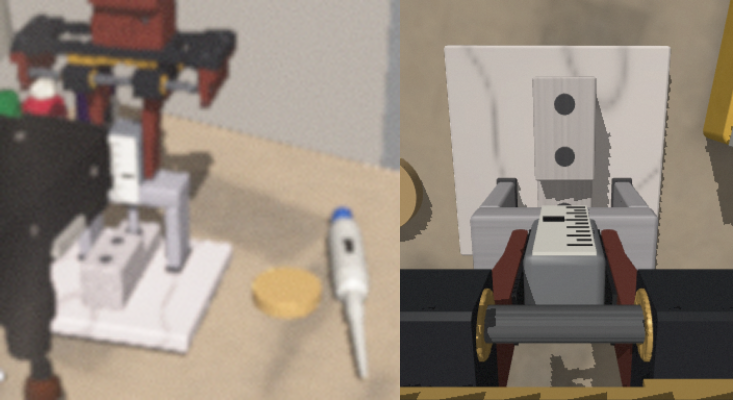

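The gauge stands on the plate and the pointer has moved up the scale. Releasing.

Emit:
carry_out --pt "0 0 0 0 0 0 0" --pt "0 0 0 0 0 0 1" --pt "0 0 0 0 0 0 1" --pt "0 0 0 0 0 0 1" --pt "0 0 0 0 0 0 1" --pt "0 0 0 0 0 0 1" --pt "0 0 -0.1 0 0 0 1" --pt "0 0 -0.3 0 0 0 1" --pt "0 0 -0.55 0 0 0 1" --pt "0 0 -0.8 0 0 0 1" --pt "0 0 -0.8 0 0 0 1" --pt "0 0 -0.8 0 0 0 1"

```text
time: 19.25
eef_pos: [0.5361, -0.1208, 0.2375]
ee_rot: [0.001, 0.786, 0.618, 0.001]
contact_force: [-0.0, -0.2, -0.6]
width: 0.998
grip_force: 0.0
```

```bash
python3 - <<'E'
from h import *
c=P("wrist");w=camera("wrist")
for l,z,p in(("block",.02,[.5428,-.0916,1.332]),("gauge",.02,[.5357,-.1207,1.332])):
  for s in silhouettes("wrist",l)[:1]: print(l,s["confidence"],s["rect"],fit([("wrist",s["mask"],c)],l,z,[p]))
q=proj("wrist",[.5357,-.1207,.12],c)[0].astype(int);print(q)
a=np.ascontiguousarray(w[max(0,q[1]-130):q[1]+90,q[0]-130:q[0]+130,::-1])
cv2.imwrite("pics/w9.png",cv2.resize(a,None,fx=2.6,fy=2.6,interpolation=cv2.INTER_CUBIC))
o=arm.get_obs();print(o["eef_pos"],o["contact_force"])
E
```

```text
block 0.57 [238.1, 80.5, 278.6, 160.6] (array([ 0.54268819, -0.09115176,  1.33533854]), np.float64(0.6950602037665946))
gauge 0.65 [202.9, 144.9, 312.4, 217.7] (array([ 0.53487681, -0.12111021,  1.33144044]), np.float64(0.912368800164643))
[257 186]
[ 0.53509268 -0.12053685  0.23375616] [ 0.65282719 -0.20168213  0.13132808]
```

View pics/w9.png

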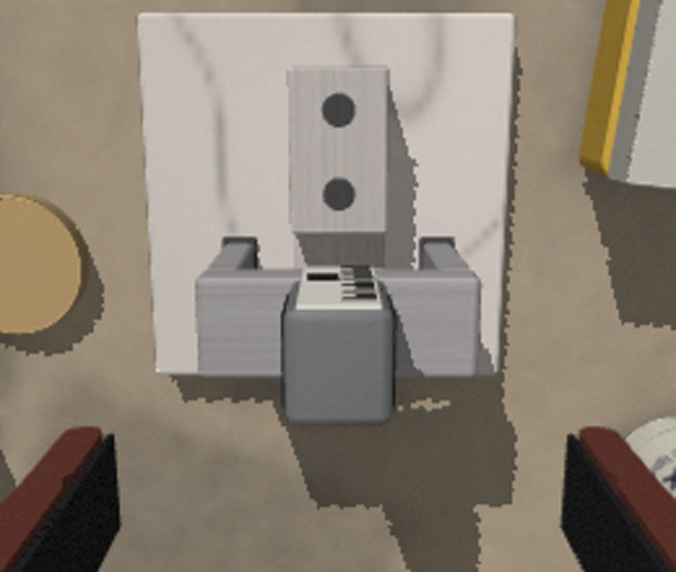

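```bash
python3 -c "
from h import *
print(job.sign_off())"
```

```text
the job is handed in; nothing more can be done
None
```

The job is handed in: the block lies flat on the plate, steps up and about 5 mm off centre, and the gauge stands astride it with its foot about on the middle of the lower step. I saw the pointer rise but did not read it to the millimetre, and I viewed 11 pictures, one over the limit of 10.

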